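# Set the cedar jar's vent lever to half open

## Task

The big glass jar of cedar balls has a vent in its lid, worked by a ring with a lever. With a fingertip, push the upright tab of the lever round until the ring's pointer line stands on the long middle mark of the scale, the half-open mark, and leave it there. Do not pinch the tab, do not lift, tip or shove the jar, and leave the other things on the shelf where they are.

Things in the scene. Friction and masses are not known exactly. Their poses are not given: they have to be found in the camera images.
- jar: the cedar freshener jar: round glass jar of cedar balls, 136 mm across, aluminium lid 128 mm across with the vent on top, about 1.2 kg, loose on the shelf, 117 mm tall without the lever's tab. Origin: centre of its underside, on its axis (also the ring's axis); z up. Its own -x direction is the middle of the scale. Heights below are above the shelf
- vent_ring (a joint): steel shutter ring in the lid (124 mm outside, top at 117 mm), turning about the jar's axis. Rad: 0 = shut, 0.785 = half open, 1.571 = fully open, counter-clockwise from above; end stops at both. No spring: stays where left (0.07 N m, under 1 N at the tab). Lever and the black pointer line on the ring point 2.356 + value rad from the jar's x axis
- thumb_tab (a point): centre of the upright thumb tab at the lever's end, 97 mm from the jar's axis, 127 mm up. Tab: 18 mm long radially, 10 mm thick along the direction of turning, from 112 to 142 mm height. The lever arm under it (10 mm wide, top at 117 mm) joins it to the ring. Open space on both sides of the tab
- half_mark (a point): middle of the half-open mark, 38.5 mm from the jar's axis in its -x direction, 115.5 mm up. The scale, on the white dial inside the ring, has seven black radial marks 15 degrees apart: long ones (13 mm) at shut, half open and fully open, short ones (6 mm) between
- pad_shut_side: pale silicone facing of the thumb tab on the side turned to the shut end of the scale (the face to push on to open the vent), 18 mm by 25 mm, 3.5 mm thick. Its origin is that of the jar, not its own middle; use thumb_tab for its place
- pad_open_side: the like facing on the tab's other side, the face to push on to close the vent. Its origin is that of the jar
- screw_jar: bystander: small round glass jar with plain aluminium screw-top lid, 84 mm across, 88 mm tall, no lever. Origin: centre of its underside
- ring_holder: bystander: pale silicone ring holder, a cone on a dish, 80 mm across, 80 mm tall, with two finger rings on it. Origin: centre of its underside
- shoe_horn: bystander: bamboo shoe horn lying flat, 250 mm long, 10 mm high. Origin: middle of its underside; it lies along its x
- hanger_hook: bystander: chrome hanger hook lying flat, 140 mm long, 8 mm high. Origin: on the shelf near the middle of its shank; it lies along its x

How it is judged:
By the outcome, as a careful person would: the job done as asked, in the order asked, and still so for the second after the job is handed in, with the robot touching nothing.
It also fails if it takes over 38 s, if anything falls off the work surface, if the arm or the gripper's body presses on something with over 40 N, if the wrist force passes 120 N, or if a joint passes its speed limit or range.

## Robot

A 7-joint arm with a two-finger parallel gripper is mounted at the origin on the work surface. World frame = base frame: x ahead of the robot, y to its left, z up, the work surface at z = 0. Lengths are in m, angles in rad, forces in N, time in s.
With the tool pointing down it reaches from about 0.35 to 0.9 m from the base axis. Payload 7.2 kg.
Tool frame: the origin (TCP) lies between the finger pads; the fingertips stand 11 mm ahead of it and the grasp point (between the pads) lies 8 mm behind it (arm.tip_reach is the distance from the TCP to the fingertips, in m); z points along the fingers, y is the line along which they close (so a half turn about z gives the same grasp; the last joint's range is limited). The gripper opens to 88 mm and grips with 3 to 60 N. Pads are 20 mm wide; open, the fingers measure 115 mm over their backs; the gripper's body (75 mm by 178 mm) begins 61 mm behind the grasp point.
Start: joints at [-1.273, 0.411, -0.013, 1.596, 0.006, 1.134, -0.082], TCP at [0.224, 0.584, 0.234] pointing down, gripper open.
Joint ranges: [-2.95, 2.95], [-0.29, 1.99], [-1.47, 1.44], [0.14, 2.54], [-1.03, 4.17], [0.13, 1.85], [-2.86, 2.86]. Speed limits (rad/s): [2.39, 2.39, 3.01, 3.01, 3.14, 3.14, 3.14].

## Interface

Orientations are given as a unit quaternion [x, y, z, w].
In Python, from station import arm gives the robot as it stands.
- The arm moves only by the tool apply_moves, never from a script. Its argument "steps" is a list of rows, each a list of 3 entries, a list of its own where there are three numbers: the closure, from 0 (fully open) to 1 (shut), then the shift along the tool's x, y, z as a fraction of full scale, then the turn about the tool's z as a fraction of full scale. In form: [[jaw, [dx, dy, dz], yaw], ...]. A call has 1 to 12 rows; each row shifts and turns the commanded pose from where the row before left it, along the tool's axes as they then stand; what a row does not reach is not made up. Full scale, the value 1, is 0.04 m for a shift and 0.15 rad for a turn. A row lasts 1/10 s, in which the tool goes at most 50 mm and 8.59 degrees, less where a joint would pass 70% of its speed; a pose out of reach is approached as far as the arm can. A call with a number of a shift or a turn outside -1 to 1 is refused whole. A call with a gripper value outside its range is refused whole. The fingers move at their own pace and stop on an object; the grip force is fixed at half the most. Time passes only in rows, so rows that do not move let the fingers close. It gives the time, the measured TCP pose, the force, the opening and the grip force at its end, in the units of the state.
- arm.observe(): the state, without advancing time (a new reading comes with each control period).
- arm.snapshot(name): name is "side" or "top"; returns (picture, depth): 480x640x3 uint8, blue, green, red; 480x640 float32, m along the optical axis (not along the pixel's ray), 0 where there is no reading.
- arm.camera_info(name): a dict with "camera_matrix" (3x3 intrinsics, pixels), "origin" and "rotation" of the camera in the world. Camera axes: x right, y down, z forward; pixel columns grow to the right and rows downward; lengths in m; the calibration is good to about 2 mm. A picture is of the moment at which its call begins. camera_info takes no time and is no camera call.
- arm.job_done(): hands the job in; it is judged then, once.
The state is a dict: "time_s": time; "joint_positions": joint angles; "dq": joint speeds; "joint_torque": joint torques, N m; "ee_pos": TCP position; "ee_rot": TCP orientation; "wrist_force": force on the tool from outside, world axes, zero at the start; "moment": the same for the moment, N m; "gripper_width": finger opening in m; "grasp_force": force on a finger pad.
Only numpy, scipy, OpenCV 4.12 (cv2) and the standard library are available. Lean on these libraries where they do the work, as an engineer would, in place of code of your own. Each camera call takes 0.05 s, during which the arm holds its last target. There are 200 camera calls.

## Working session

There is one attempt and no reset: what is moved stays moved. The work goes in short steps, Python scripts to look and compute and a tool call to move; the robot and the scene stay as the last step left them, time stands still between calls to the robot, and variables do not carry over. Pictures are saved under pics/ and viewed, at most 10 in all, crops included, and the job is handed in when it is done.

Besides the shell and the picture viewer there is one more tool, called by a JSON object that holds its "api" and its "payload". apply_moves: Moves the arm, as the interface text tells. Its arguments: {"type":"object","properties":{"steps":{"type":"array"}},"required":["steps"]}

```bash
mkdir -p pics; python3 - <<'E'
from station import arm
import cv2,numpy as np
for n in("top","side"):
    p,d=arm.snapshot(n); cv2.imwrite(f"pics/{n}0.png",p); np.save(f"{n}0.npy",d)
    print(n,arm.camera_info(n))
s=arm.observe();print(s["time_s"],s["ee_pos"],s["ee_rot"],arm.tip_reach,s["gripper_width"])
E
```

```text
top {'camera_matrix': array([[442.75825064,   0.        , 322.08691927],
       [  0.        , 442.75825064, 231.26793108],
       [  0.        ,   0.        ,   1.        ]]), 'origin': array([0.40610298, 0.01208952, 1.03260825]), 'rotation': array([ 0.71079732, -0.69830841,  0.04706975, -0.07012113])}
side {'camera_matrix': array([[597.39818028,   0.        , 323.09996923],
       [  0.        , 597.39818028, 233.5204005 ],
       [  0.        ,   0.        ,   1.        ]]), 'origin': array([ 0.28991154, -0.88411424,  0.94894365]), 'rotation': array([ 0.90060145, -0.13708831,  0.06460273, -0.40736999])}
0.1 [0.22345148 0.58323594 0.23289445] [ 1.81891913e-01  9.83318276e-01 -7.02396710e-04 -8.46898321e-05] 0.011 0.0878965086731282
```

View pics/top0.png

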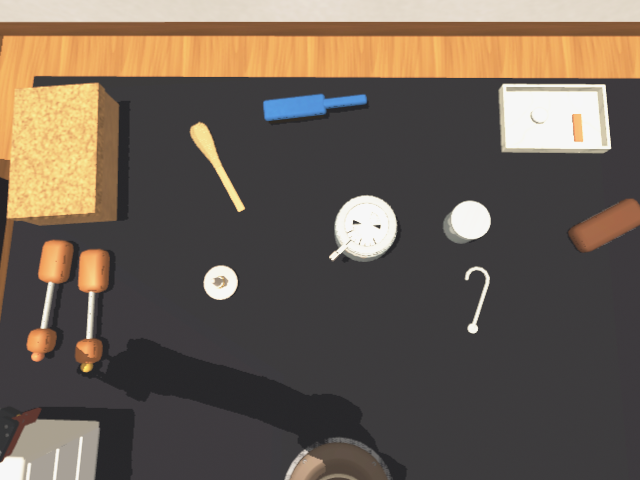

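View pics/side0.png

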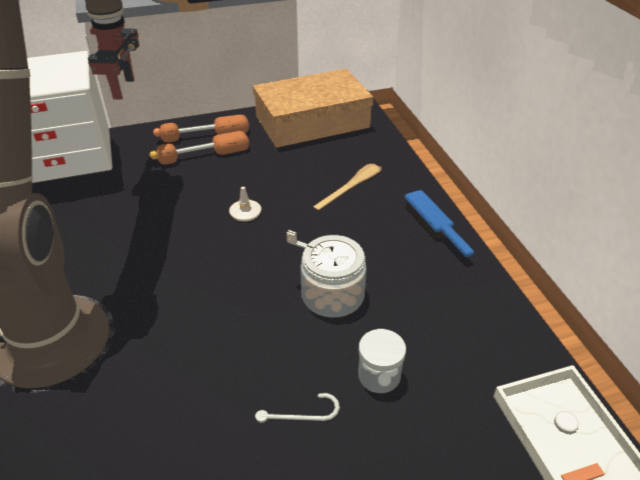

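The top view shows the jar's lid at about (366,226), with the lever reaching down-left to the tab at about (334,257). The screw jar is at (470,222) and the ring holder at (221,283). I'll enlarge the lid.

```bash
cat > h.py <<'E'
from station import arm
import numpy as np,cv2
from scipy.spatial.transform import Rotation as R
def world(n,uv,z):
    c=arm.camera_info(n);uv=np.atleast_2d(uv)
    r=np.c_[uv,np.ones(len(uv))]@np.linalg.inv(c["camera_matrix"]).T
    r=R.from_quat(c["rotation"]).apply(r)
    return c["origin"]+r*((z-c["origin"][2])/r[:,2])[:,None]
def crop(n,p,x,y,w,h,k,name):
    cv2.imwrite(name,cv2.resize(p[y:y+h,x:x+w],None,fx=k,fy=k,interpolation=cv2.INTER_CUBIC))
E
python3 - <<'E'
from h import *
p=cv2.imread("pics/top0.png");q=cv2.imread("pics/side0.png")
a=cv2.resize(p[188:268,322:402],None,fx=7,fy=7,interpolation=cv2.INTER_CUBIC)
cv2.imwrite("pics/topc.png",a)
print(world("top",[[366,226],[334,257]],.117),world("top",[[334,257]],.142))
E
```

```text
[[ 0.57180386 -0.0482091   0.117     ]
 [ 0.5054431   0.01778034  0.117     ]] [[0.50273069 0.01762496 0.142     ]]
```

View pics/topc.png

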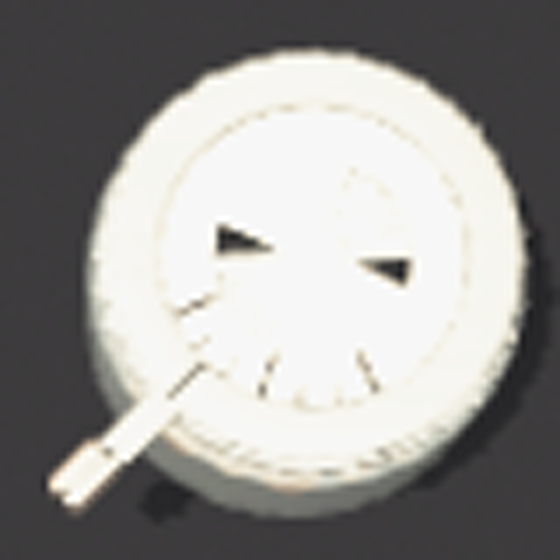

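The crop shows long marks at (195,305), (267,375) and (368,370): shut, half and full. The pointer is at (187,380), short of half by about 24°. The tab's top is near (85,478).

```bash
cat >> h.py <<'E'
def c2p(uv,x0,y0,k): return (np.atleast_2d(uv)+.5)/k-.5+[x0,y0]
def ang(v): return np.degrees(np.arctan2(v[...,1],v[...,0]))%360
E
python3 - <<'E'
from h import *
w=lambda uv,z: world("top",c2p(uv,322,188,7),z)[:,:2]
m=w([[195,305],[267,375],[368,370],[187,380]],.1155)
for c0 in (w([[314,256]],.117)[0],):
    print("centre",c0,"marks shut half full pointer",ang(m-c0),np.linalg.norm(m-c0,axis=1))
t=w([[85,478]],.142)[0];print("tab",t,ang(t-c0),np.linalg.norm(t-c0))
# triple-arc: solve centre from the shut/full marks at 38.5mm
from scipy.optimize import least_squares
f=lambda q:np.r_[[q[0]+.0385*np.cos(q[2]+a)-p[0] for a,p in zip((-.785,0,.785),m)],[q[1]+.0385*np.sin(q[2]+a)-p[1] for a,p in zip((-.785,0,.785),m)]]
s=least_squares(f,[*c0,2.75],x_scale=[.01,.01,.1]);print(s.x,np.degrees(s.x[2]),np.sqrt((s.fun**2).mean()),ang(t-s.x[:2]),ang(m[3]-s.x[:2]),np.linalg.norm(t-s.x[:2]))
# cloud lid from depth
d=np.load("top0.npy");c=arm.camera_info("top");v,u=np.mgrid[185:275,315:410]
z=d[185:275,315:410];P=np.c_[u.ravel(),v.ravel(),np.ones(u.size)]@np.linalg.inv(c["camera_matrix"]).T*z.reshape(-1,1)
P=R.from_quat(c["rotation"]).apply(P)+c["origin"];
L=P[(P[:,2]>.108)&(P[:,2]<.124)];T=P[P[:,2]>.13];print("lid",(L.max(0)+L.min(0))/2,"tab",T.mean(0),len(T))
print(R.from_quat(arm.observe()["ee_rot"]).as_matrix())
E
```

```text
centre [ 0.57577388 -0.04908975] marks shut half full pointer [113.19458638 159.11322177 205.56464806 135.26251478] [0.03851281 0.03854908 0.03772912 0.05335486]
tab [0.50503898 0.01823862] 136.41340924909508 0.09765517870818195
[ 0.57647695 -0.04876509  2.7914838 ] 159.94024013012427 0.00034271472520638614 136.83454310744887 136.03759853187327 0.09794324889067638
lid [ 0.56807788 -0.0471371   0.11491452] tab [0.45506022 0.01483199 0.59515565] 94
[[-9.33830650e-01  3.57715165e-01 -4.22074681e-04]
 [ 3.57715403e-01  9.33829678e-01 -1.35055025e-03]
 [-8.89664427e-05 -1.41216784e-03 -9.99998999e-01]]
```

{"api": "apply_moves", "payload": {"steps": [[1, [-0.4, -0.3, 0], 0], [1, [-0.7, -0.6, 0], 0], [1, [-0.7, -0.6, 0], 0], [1, [-0.7, -0.6, 0], 0], [1, [-0.7, -0.6, 0], 0], [1, [-0.7, -0.6, 0], 0], [1, [-0.7, -0.6, 0], 0], [1, [-0.7, -0.6, 0], 0], [1, [-0.7, -0.6, 0], 0], [1, [-0.7, -0.6, 0], 0], [1, [-0.7, -0.6, 0], 0], [1, [-0.7, -0.6, 0], 0]]}}

```text
time_s: 1.3
ee_pos: [0.4277, 0.2085, 0.2335]
ee_rot: [0.182, 0.983, -0.0, -0.0]
wrist_force: [0.4, 0.3, 0.2]
gripper_width: 0.0003
grasp_force: 0.0
```

{"api": "apply_moves", "payload": {"steps": [[1, [-0.7, -0.55, 0], 0], [1, [-0.7, -0.55, 0], 0], [1, [-0.7, -0.55, 0], 0], [1, [-0.5, -0.4, 0], 0], [1, [0, 0, 0], 0], [1, [0, 0, 0], 0]]}}

```text
time_s: 1.9
ee_pos: [0.4949, 0.0961, 0.2333]
ee_rot: [0.182, 0.983, -0.0, -0.0]
wrist_force: [0.4, -0.1, 0.2]
gripper_width: 0.0003
grasp_force: 0.0
```

```bash
cat > st.py <<'E'
from h import *
s=arm.observe();d=s["ee_pos"][:2]-[.576,-.049]
print(s["time_s"],s["ee_pos"],"a",d@[-.9338,.3577],"b",d@[.3577,.9338],s["wrist_force"])
E
python3 st.py
```

```text
1.9 [0.4949361  0.09611929 0.23327338] a 0.12760664102236768 b 0.10651583141857562 [ 0.3975981  -0.0721529   0.18011746]
```

{"api": "apply_moves", "payload": {"steps": [[1, [-0.4, -0.3, 0], 0], [1, [-0.35, -0.25, 0], 0], [1, [0, 0, 0.5], 0], [1, [0, 0, 0.5], 0], [1, [0, 0, 0.5], 0], [1, [0, 0, 0.5], 0], [1, [0, 0, 0.45], 0], [1, [0, 0, 0], 0], [1, [0, 0, 0], 0]]}}

```text
time_s: 2.8
ee_pos: [0.515, 0.066, 0.1358]
ee_rot: [0.181, 0.983, -0.0, -0.0]
wrist_force: [-1.0, -0.0, -0.1]
gripper_width: 0.0007
grasp_force: 0.0
```

```bash
python3 st.py; python3 - <<'E'
from h import *
p,_=arm.snapshot("side");crop("side",p,240,170,160,120,5,"pics/side1.png")
E
```

```text
2.8 [0.51495713 0.06603936 0.13577994] a 0.09815140855408239 b 0.08558872016126218 [-1.0464352  -0.03808077 -0.11368815]
```

View pics/side1.png

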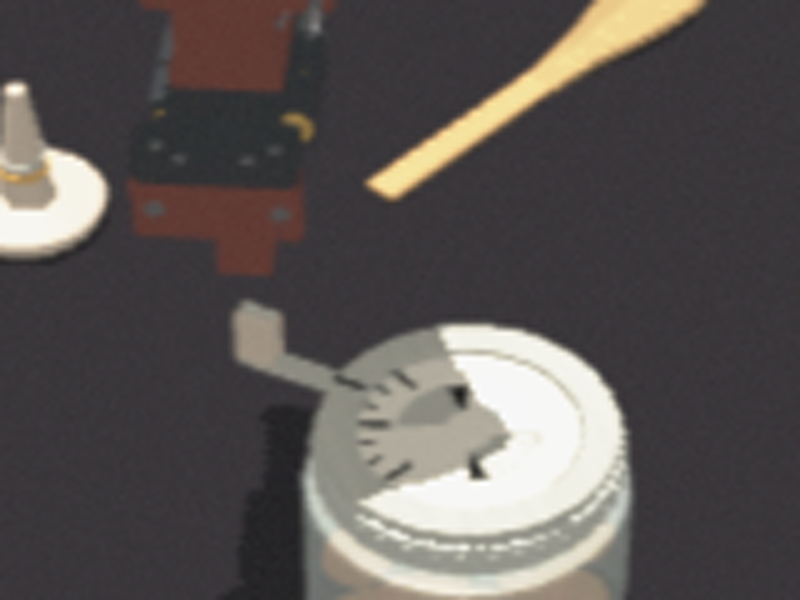

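The side view shows the fingertip at (247,270), just behind the tab at (258,332). The pointer is at (350,380). Next I'll push in short steps and stop short of the mark.

{"api": "apply_moves", "payload": {"steps": [[1, [0, -0.3, 0], 0], [1, [0, -0.3, 0], 0], [1, [0, -0.15, 0], 0], [1, [0, -0.15, 0], 0], [1, [0, -0.15, 0], 0], [1, [0, -0.15, 0], 0], [1, [0, -0.1, 0], 0], [1, [0, -0.1, 0], 0], [1, [0, 0, 0], 0], [1, [0, 0, 0], 0]]}}

```text
time_s: 3.85
ee_pos: [0.4955, 0.0125, 0.1357]
ee_rot: [0.182, 0.983, -0.0, 0.0]
wrist_force: [0.0, 0.1, 0.6]
gripper_width: 0.0006
grasp_force: 0.0
```

```bash
python3 st.py; python3 - <<'E'
from h import *
p,_=arm.snapshot("side");crop("side",p,260,200,120,90,6.66,"pics/side2.png")
E
```

```text
3.85 [0.49546668 0.01250668 0.13566417] a 0.09720294868593293 b 0.02862816973775286 [0.00924954 0.11993094 0.5855721 ]
```

View pics/side2.png

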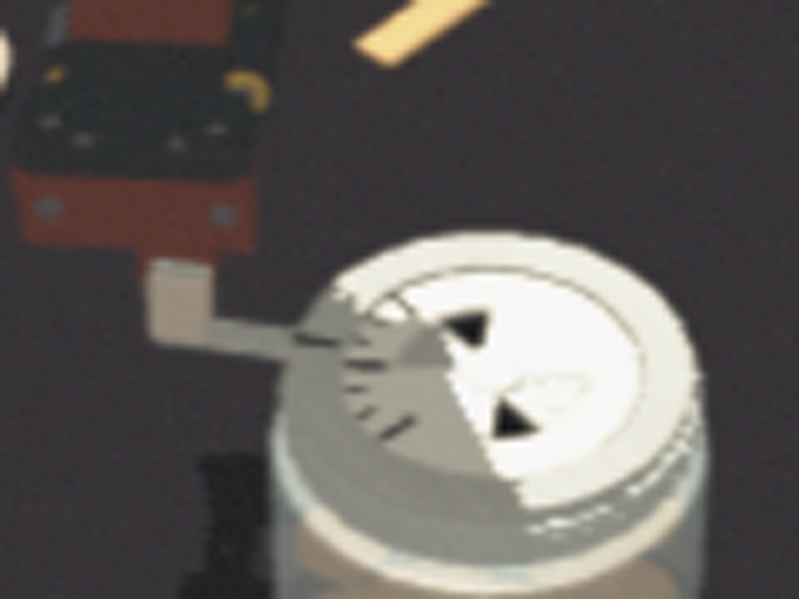

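The pointer is now at (315,340). The half mark is at (365,365), with the shut mark at (400,305) and the full mark at (397,428).

```bash
cat >> h.py <<'E'
from scipy.optimize import least_squares
def read(marks,ends,x0,y0,k,w=None):
    "marks: shut, half, full middles; ends: pointer line points"
    f=lambda uv:world("side",c2p(uv,x0,y0,k),.1155)[:,:2]
    m=f(marks);a=np.array([-1,0,1])*np.pi/4
    g=lambda q:(np.c_[q[0]+.0385*np.cos(q[2]+a),q[1]+.0385*np.sin(q[2]+a)]-m).ravel()
    s=least_squares(g,[.576,-.049,2.79],x_scale=[.01,.01,.1])
    e=world("side",c2p(ends,x0,y0,k),.117)[:,:2]-s.x[:2]
    print("centre",s.x[:2],"half",np.degrees(s.x[2]),"marks",ang(m-s.x[:2]),"rms",np.sqrt((s.fun**2).mean()),"pointer",ang(e),np.linalg.norm(e,axis=1))
E
python3 - <<'E'
from h import *
read([[400,305],[365,365],[397,428]],[[298,336],[316,340],[335,344]],260,200,6.66)
E
```

```text
centre [ 0.57772257 -0.04746319] half 161.86757700918992 marks [117.09619405 161.83908816 206.66673177] rms 0.00035553059666174297 pointer [151.19091605 151.87472718 152.65675017] [0.05967587 0.05387361 0.04779164]
```

{"api": "apply_moves", "payload": {"steps": [[1, [0, -0.1, 0], 0], [1, [0, -0.1, 0], 0], [1, [0, -0.1, 0], 0], [1, [0, 0, 0], 0], [1, [0, 0, 0], 0]]}}

```text
time_s: 4.4
ee_pos: [0.4911, 0.0011, 0.1357]
ee_rot: [0.182, 0.983, -0.0, 0.0]
wrist_force: [0.4, -1.2, -0.7]
gripper_width: 0.0004
grasp_force: 0.0
```

```bash
python3 st.py; python3 - <<'E'
from h import *
p,_=arm.snapshot("side");crop("side",p,275,220,80,60,10,"pics/side3.png")
E
```

```text
4.4 [0.49107786 0.00114375 0.13571265] a 0.09723671814807025 b 0.016447584584112863 [ 0.42981037 -1.16298119 -0.73076359]
```

View pics/side3.png

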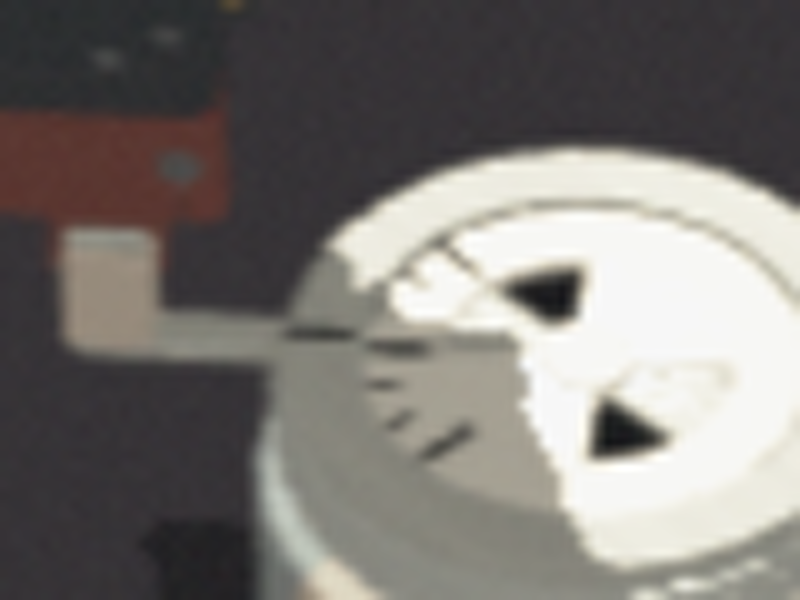

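The pointer line runs from (285,333) to (355,335). The half mark runs from (370,345) to (428,350), so the pointer is close but a little short.

```bash
python3 - <<'E'
from h import *
read([[463,258],[399,347.5],[447,444]],[[290,333],[320,333.5],[350,334.5]],275,220,10)
E
```

```text
centre [ 0.57817337 -0.04897908] half 159.44237410327364 marks [113.93937608 159.55399769 204.83439873] rms 0.0002267236651798788 pointer [158.21115619 157.84947448 157.57123981] [0.06093043 0.0548322  0.0487217 ]
```

{"api": "apply_moves", "payload": {"steps": [[1, [0, -0.04, 0], 0], [1, [0, -0.03, 0], 0], [1, [0, 0, 0], 0], [1, [0, 0, 0], 0], [1, [0, 0.2, 0], 0], [1, [0, 0.5, 0], 0], [1, [0, 0.5, 0], 0], [1, [0.4, 0.8, -0.5], 0], [1, [0.6, 1, -0.5], 0], [1, [0.6, 1, -0.5], 0], [1, [0, 0, 0], 0], [1, [0, 0, 0], 0]]}}

```text
time_s: 5.65
ee_pos: [0.4876, 0.1716, 0.1953]
ee_rot: [0.18, 0.984, 0.0, 0.0]
wrist_force: [-0.2, 0.2, -1.0]
gripper_width: 0.0004
grasp_force: 0.0
```

```bash
python3 st.py; python3 - <<'E'
from h import *
ps=np.mean([arm.snapshot("side")[0].astype(float) for _ in range(4)],0).astype(np.uint8)
crop("side",ps,275,220,80,60,10,"pics/side4.png")
pt=np.mean([arm.snapshot("top")[0].astype(float) for _ in range(4)],0).astype(np.uint8)
cv2.imwrite("pics/top4full.png",pt)
crop("top",pt,322,188,80,80,7,"pics/top4.png")
E
```

```text
5.65 [0.48758626 0.17155428 0.19531898] a 0.1614530174370405 b 0.17432799049075307 [-0.20604564  0.15871254 -1.02676977]
```

View pics/side4.png

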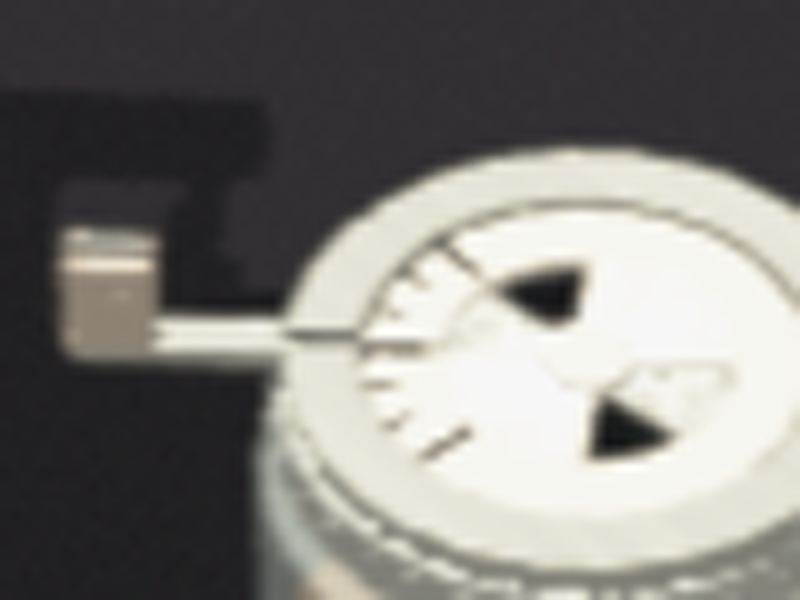

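View pics/top4.png

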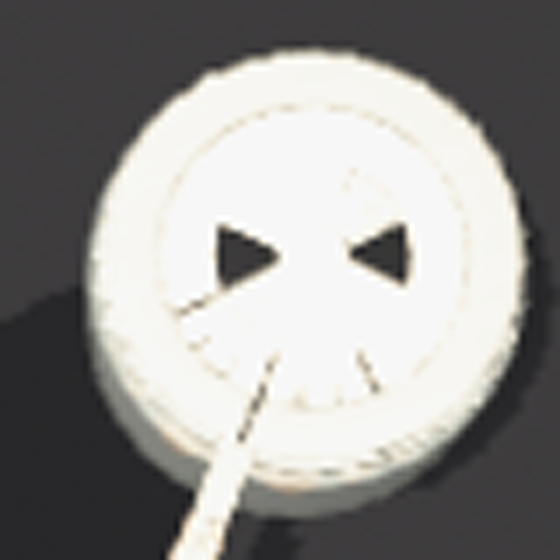

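In both views the pointer and half mark are nearly in line, and the jar has not moved. I'll check the leftover angle numerically with a polar unwrap.

```bash
python3 - <<'E'
from h import *
from scipy.optimize import minimize
img={"top":cv2.imread("pics/top4full.png",0)}
img["side"]=np.mean([arm.snapshot("side")[0].astype(float) for _ in range(4)],0).astype(np.uint8)
img["side"]=cv2.cvtColor(img["side"],cv2.COLOR_BGR2GRAY)
def proj(n,P):
    c=arm.camera_info(n);q=R.from_quat(c["rotation"]).inv().apply(P-c["origin"])@c["camera_matrix"].T
    return q[:,:2]/q[:,2:]
def prof(n,c,r,z,deg):
    rr,aa=np.meshgrid(r,np.radians(deg),indexing="ij")
    P=np.c_[c[0]+rr.ravel()*np.cos(aa.ravel()),c[1]+rr.ravel()*np.sin(aa.ravel()),np.full(rr.size,z)]
    uv=proj(n,P).reshape(*rr.shape,2).astype(np.float32)
    return cv2.remap(img[n].astype(np.float32),uv[...,0],uv[...,1],cv2.INTER_LINEAR).mean(0)
for n,c in(("top",(.5765,-.0488)),("side",(.5782,-.0490))):
    def cen(lo,r,z):
        deg=np.arange(lo-7,lo+7.01,.25);p=prof(n,c,r,z,deg);w=np.clip(np.median(p)-p-0.25*(np.median(p)-p.min()),0,None);return (w*deg).sum()/w.sum()
    print(n,"shut,half,full",[round(cen(l,np.linspace(.034,.043,10),.1155),2) for l in(115,160,205)],"pointer",[round(cen(160,np.linspace(a,a+.004,5),.117),2) for a in(.049,.053,.057)])
E
```

```text
top shut,half,full [np.float64(114.48), np.float64(159.66), np.float64(204.78)] pointer [np.float64(159.6), np.float64(159.57), np.float64(159.3)]
side shut,half,full [np.float64(115.26), np.float64(159.17), np.float64(204.53)] pointer [np.float64(158.28), np.float64(158.6), np.float64(158.65)]
```

Top reads about 0.1° off and side about 0.6° off, so the pointer is on the half-open mark. The robot is clear and nothing else was touched, so I'm handing in.

```bash
python3 -c "
from station import arm
print(arm.job_done())"
```

```text
the job is handed in; nothing more can be done
None
```

The vent ring's pointer stands on the half-open mark, within about 1° in both cameras; I pushed the tab there with the closed fingertips, the jar did not shift in the top view, the arm went nowhere near the other things, and I handed the job in with the gripper clear.

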